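# Free the build plate of a 3D printer

## Task

Get the printer ready for its build plate to be lifted out: first slide the print head along its rods until the rib on its back lines up with the upright blade of the parking clip, and leave it there. Then pull the spring-loaded plate clamp at the bed's front edge out by its upright handle until the ear on the slide lines up with the release blade, and finish while still holding it steady there (it springs shut if let go) so that a colleague can take the plate. Leave the things lying around the printer where they are.

Things in the scene. Friction and masses are not known exactly. Their poses are not given: they have to be found in the camera images.
- printer: low open desktop 3D printer, fixed, 250 x 340 mm. Origin at bench level; x from the clamp (robot's side) to the rear bar, y along the two rods, z up; clamp, clips and head share these axes. Black build plate 170 x 180 mm, top 64 mm above the bench. Rods 8 mm thick, 115 mm above the bench, between end blocks (26 mm thick, centred at y -155 and +155 mm, tops 135 mm high)
- head_motor (a point): centre of the dark square motor on the print head, the grip for sliding it: 42 x 42 mm, 48 mm high, from 135 to 183 mm above the bench, standing on the head's block (64 mm along x, 72 mm along y). The head slides along the printer's y, at most 80 mm either side of the middle, with about 2 N of friction, and stays where it is left
- head_rib (a point): end of the thin steel rib (4 mm wide, 139 mm above the bench) on the back of the print head; it moves with the head, 51 mm behind the motor's centre along the printer's x axis and at the same y
- park_blade (a point): top of the upright steel blade (4 mm wide) of the parking clip on the rear bar, 139 mm above the bench, just behind the rib's path; the head is parked when rib and blade agree along the printer's y. The clip is 20 to 75 mm to either side of the rib at the start; the black boxy end switch without a blade on the other side does not matter
- clamp_slide: sliding part of the clamp: steel, 57 x 38 x 7 mm, top 72 mm above the bench, with an upright black handle tab. Origin at bench level below the handle, axes as the printer's. It starts shut and slides on a fixed 96 mm wide bracket along the printer's -x (away from the bed) to a stop 52 mm out; a spring pulls it shut with 3 N when shut, 2 N more per 10 mm
- clamp_handle (a point): point on the handle tab to grip, 96 mm above the bench. The tab is 12 mm (printer's x) by 26 mm (printer's y), reaches from 72 to 117 mm above the bench and stands free on all sides; it moves with the slide
- clamp_ear (a point): tip of the thin ear (4 mm wide) on the +y side of the slide, 30 mm beside the handle's centre and level with it along the printer's x axis, 74 mm above the bench; it moves with the slide
- release_blade (a point): upper part of the small upright steel release blade (4 mm along x, 14 mm along y, top 76 mm above the bench) on the clamp's bracket, beside the ear's path, 24 to 38 mm out from the shut ear; the clamp is at its mark when ear and blade have the same position along the printer's x axis
- spool: loose filament spool lying flat, 190 mm across, 60 mm high; origin in the middle of its underside; bystander
- driver: loose screwdriver lying on the bench; bystander
- glue: loose small glue jar standing, 32 mm across, 85 mm high; origin at its foot; bystander
- bracket: loose grey printed bracket, 50 x 30 x 36 mm; origin at its underside; bystander
Mind the look-alikes: they are no part of the job. There is more than one size of the part that bears clamp_slide; the job needs the middle-sized.

How it is judged:
By the outcome, as a careful person would: the job done as asked, in the order asked, and still so for the second after the job is handed in, while the arm keeps its last pose, push and grip.
It also fails if it takes over 58 s, if anything falls off the work surface, if the arm or the gripper's body presses on something with over 40 N, if the wrist force passes 120 N, or if a joint passes its speed limit or range.

## Robot

A 6-joint arm with a two-finger parallel gripper is mounted at the origin on the work surface. World frame = base frame: x ahead of the robot, y to its left, z up, the work surface at z = 0. Lengths are in m, angles in degrees, forces in N, time in s.
With the tool pointing down it reaches from about 0.375 to 0.75 m from the base axis. Payload 9 kg.
Tool frame: the origin (TCP) lies where the fingers leave the gripper's body, on its centre line; the fingertips stand 73 mm ahead of it and the grasp point (between the pads) lies 54 mm ahead of it (robot.tip_reach is the distance from the TCP to the fingertips, in m); z points along the fingers, y is the line along which they close (so a half turn about z gives the same grasp; the last joint's range is limited). The gripper opens to 85 mm and grips with 20 to 120 N. Pads are 22 mm wide; open, the fingers measure 114 mm over their backs; the gripper's body (76 mm by 85 mm) begins 54 mm behind the grasp point. The pads swing forward as they close: fully open they stand 13 mm farther back than shut.
Start: joints at [51.813, 5.964, 5.575, 89.605, 0, 77.527], TCP at [0.26, 0.541, 0.304] pointing down, gripper open.
Joint ranges: [-171.21, 171.21], [-48.23, 106.86], [-62.78, 66.21], [-105.2, 120.99], [-86.42, 89.51], [-180, 180]. Speed limits (degrees/s): [127.2, 127.2, 147.25, 180, 180, 180].

## Interface

Orientations are given as [roll, pitch, yaw] about the fixed x, y, z axes, in that order (R = Rz(yaw) Ry(pitch) Rx(roll)).
In Python, from plant import robot gives the robot as it stands. Calls block until the motion is done:
- robot.move_pose(position, orientation): joint-space move of the TCP to a pose.
- robot.line_to(position, vel=0.15, rotation=None, guard=None): straight line of the TCP; rotation=None keeps the orientation; vel is the mean speed in m/s. With guard (N) it stops when the force on the tool has changed by that much, and returns True; else False.
- robot.goto_joints(angles): joint-space move.
- robot.set_gripper(opening): finger opening in m; the grip force is fixed at half the most; returns when the fingers have stopped.
- robot.pause(seconds).
- robot.ik(position, orientation): joint angles nearest the present ones, or None.
- robot.observe(): the state.
- robot.grab_frame(name): name is "side" or "top"; returns the picture (384x512x3 uint8, blue, green, red); there is no depth.
- robot.get_calibration(name): a dict with "vertical_fov" (degrees; the focal length in pixels is half the picture's height over the tangent of half this angle, whatever the lens; pixels are square), "cx", "cy" (the principal point, pixels), "k1" (the pictures are not rectified: a ray, as slopes to the right and down, at radius r is drawn at 1 + k1 r^2 times it, then the intrinsics apply), "rvec" (rotation vector, rad) and "tvec" (3), from world to camera coordinates, as OpenCV has them. Camera axes: x right, y down, z forward; pixel columns grow to the right and rows downward; lengths in m; the calibration is good to about 2 mm. A picture is of the moment at which its call begins. get_calibration takes no time and is no camera call.
A pose or a line that the arm cannot do raises robot.IKError and nothing moves.
- robot.job_done(): hands the job in; it is judged then, once.
The state is a dict: "time": time; "q": joint angles; "qvel": joint speeds; "joint_torque": joint torques, N m; "tool_pos": TCP position; "tcp_rot": TCP orientation; "ft_force": force on the tool from outside, world axes, zero at the start; "torque": the same for the moment, N m; "gripper_width": finger opening in m; "gripper_force": force on a finger pad.
Only numpy, scipy, OpenCV 4.12 (cv2) and the standard library are available. Lean on these libraries where they do the work, as an engineer would, in place of code of your own. Each camera call takes 0.05 s, during which the arm holds its last target. There are 200 camera calls.

## Working session

There is one attempt and no reset: what is moved stays moved. The work goes in short steps, each a Python script; the robot and the scene stay as the last script left them, time stands still between calls to the robot, and variables do not carry over. Pictures are saved under pics/ and viewed, at most 10 in all, crops included, and the job is handed in when it is done.

```bash
mkdir -p pics; python3 - <<'E'
from plant import robot
import cv2
for n in("side","top"):
    cv2.imwrite(f"pics/{n}0.png",cv2.resize(robot.grab_frame(n),(800,600),interpolation=cv2.INTER_CUBIC)); print(robot.get_calibration(n))
E
```

```text
{'vertical_fov': 45.468466008198185, 'cx': 251.86942058167028, 'cy': 190.94484557459555, 'k1': 0.05253146916985684, 'rvec': array([ 2.28757057, -0.46381927,  0.2193549 ]), 'tvec': array([-0.48873134,  0.23352981,  1.25026209])}
{'vertical_fov': 50.69196816240465, 'cx': 250.90872581006613, 'cy': 183.22949502543455, 'k1': -0.01163848552571239, 'rvec': array([ 2.10738491, -2.13821419,  0.18983774]), 'tvec': array([0.00294315, 0.53376743, 1.39787747])}
```

View pics/top0.png

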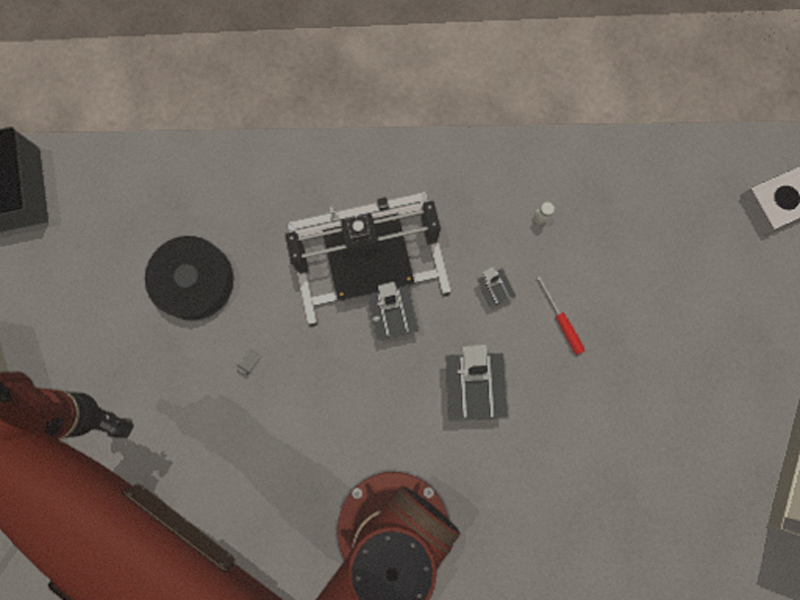

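View pics/side0.png

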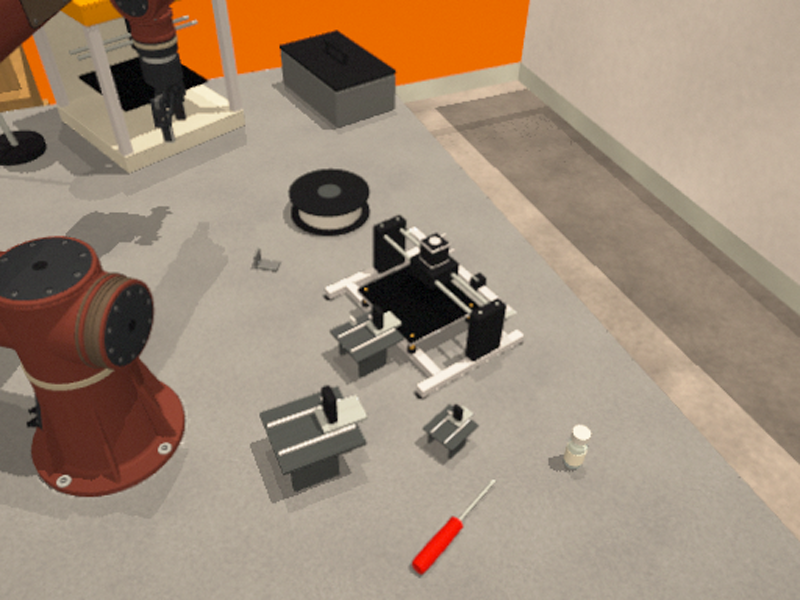

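Candidates for clamp_slide (top picture at 800x600): mid-sized at the bed's front edge (390,305), small one (493,285), large one (475,375). I choose the mid-sized one, on the printer. The parking blade looks to be at (333,213), and the black box at (383,203) is the end switch. Next I'll check with close crops.

```bash
cat > h.py <<'E'
from plant import robot
import cv2, numpy as np
def frame(n,k=6): return np.mean([robot.grab_frame(n).astype(float) for _ in range(k)],0).astype(np.uint8)
def crop(n,name,x,y,w,h,s,k=6):
    im=frame(n,k)[y:y+h,x:x+w]; cv2.imwrite(f"pics/{name}.png",cv2.convertScaleAbs(cv2.resize(im,None,fx=s,fy=s,interpolation=cv2.INTER_CUBIC),alpha=1.4,beta=15))
def K(n):
    c=robot.get_calibration(n); f=192/np.tan(np.radians(c["vertical_fov"]/2))
    return c,f,cv2.Rodrigues(c["rvec"])[0]
def proj(n,P):
    c,f,R=K(n); p=np.atleast_2d(P)@R.T+c["tvec"]; s=p[:,:2]/p[:,2:]; s=s*(1+c["k1"]*(s**2).sum(1,keepdims=True))
    return s*f+[c["cx"],c["cy"]]
def unproj(n,uv,z):
    c,f,R=K(n); d=(np.array(uv,float)-[c["cx"],c["cy"]])/f; s=d.copy()
    for _ in range(20): s=d/(1+c["k1"]*(s@s))
    r=R.T@np.r_[s,1]; o=-R.T@c["tvec"]; return o+r*(z-o[2])/r[2]
E
python3 - <<'E'
from h import *
crop("top","t1",178,118,116,108,5.5); crop("side","s1",200,130,140,118,5)
E
```

```text
(no output)
```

View pics/t1.png

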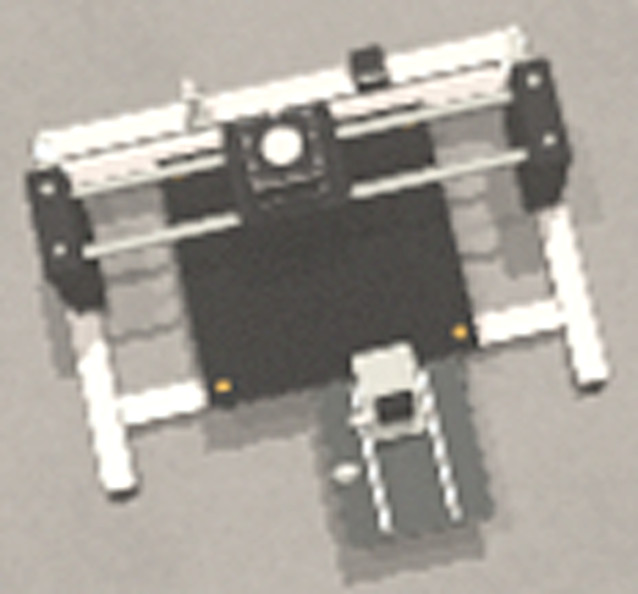

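View pics/s1.png

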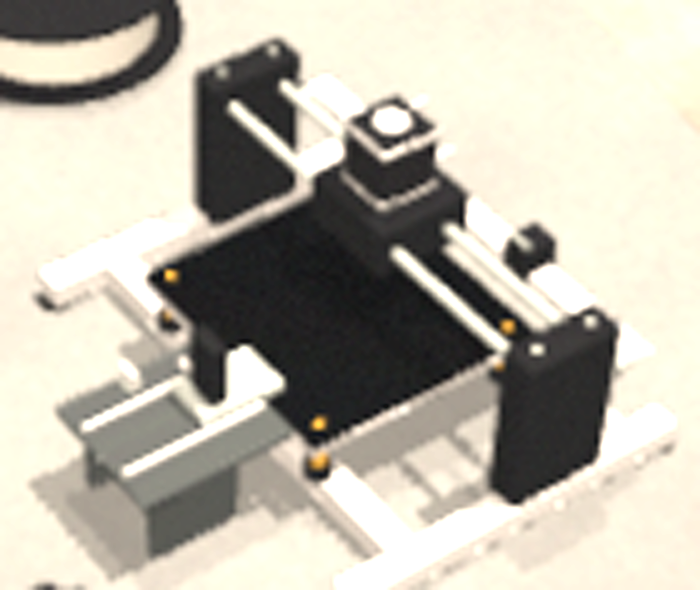

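Top crop: end-block screws at (47,188),(59,249),(534,79),(548,140), motor cap (281,147), park blade (190,95), handle (394,406), ear ~(356,415), release blade (345,470). The side crop shows the same parts, and the clamp on the printer is the mid-sized one.

```bash
python3 - <<'E'
from h import *
np.set_printoptions(precision=4,suppress=True)
T=lambda p:((np.array(p)+.5)/5.5-.5+[178,118]); S=lambda p:((np.array(p)+.5)/5-.5+[200,130])
for n,f,pts in(("top",T,[(47,188),(59,249),(534,79),(548,140)]),("side",S,[(274,50),(223,73),(590,322),(537,350)])):
    P=np.array([unproj(n,f(p),.135)[:2] for p in pts]); c=P.mean(0); d=P[:2].mean(0)-P[2:].mean(0); L=np.hypot(*d); ey=d/L; ex=np.array([ey[1],-ey[0]])
    print(n,c,L,np.degrees(np.arctan2(ex[1],ex[0])), [(P[i]-c)@ex for i in range(4)])
    rel=lambda p,z:np.r_[ (w:=unproj(n,f(p),z)[:2]), (w-c)@ex,(w-c)@ey]
    M=dict(top=dict(motor=((281,147),.185),motorc=((285,160),.183),blade=((190,92),.139),handle=((394,401),.117),ear=((356,415),.074),rel=((345,468),.076),scr1=((223,386),.064),scr2=((460,331),.064)),
     side=dict(motor=((391,121),.185),handle=((210,329),.117),rel=((128,362),.076),ear=((186,366),.074),scr1=((171,274),.066),scr2=((318,424),.066),scr3=((508,326),.066)))[n]
    for k,v in M.items(): print(k,rel(*v))
E
```

```text
top [0.6433 0.0585] 0.3101382498649622 12.126268960039996 [np.float64(0.019878508607626633), np.float64(-0.019878508607626737), np.float64(0.02017095534556655), np.float64(-0.020170955345566538)]
motor [ 0.6398  0.0659 -0.0019  0.008 ]
motorc [ 0.6323  0.0637 -0.0097  0.0074]
blade [0.6894 0.1252 0.0591 0.0556]
handle [ 0.4962  0.001  -0.1559 -0.0253]
ear [ 0.4947  0.0256 -0.1522 -0.001 ]
rel [ 0.4606  0.0328 -0.184   0.0133]
scr1 [ 0.5164  0.111  -0.113   0.078 ]
scr2 [ 0.5501 -0.0417 -0.1122 -0.0783]
side [0.6444 0.0598] 0.3102087912691631 12.039838785089245 [np.float64(0.020644923481845164), np.float64(-0.02064492348184527), np.float64(0.019882561583657917), np.float64(-0.019882561583657917)]
motor [ 0.6409  0.0653 -0.0022  0.0061]
handle [ 0.5011  0.0072 -0.1511 -0.0216]
rel [ 0.4615  0.0392 -0.1831  0.018 ]
ear [ 0.4928  0.0248 -0.1555 -0.0026]
scr1 [ 0.5176  0.1119 -0.1131  0.0774]
scr2 [ 0.5491 -0.0419 -0.1144 -0.0796]
scr3 [ 0.6908 -0.0106  0.0307 -0.0786]
```

```bash
cat >> h.py <<'E'
YAW=12.08; C=np.array([.6438,.0591]); a=np.radians(YAW); EX=np.array([np.cos(a),np.sin(a)]); EY=np.array([-np.sin(a),np.cos(a)])
def W(x,y,z): return np.r_[C+x*EX+y*EY,z]
def st():
    s=robot.observe(); d=np.array(s["tool_pos"])[:2]-C
    print("t",round(s["time"],2),"rel",np.round([d@EX,d@EY],4),"z",round(s["tool_pos"][2],4),"w",round(s["gripper_width"],4),"F",np.round(s["ft_force"],1),"gf",s["gripper_force"])
E
python3 - <<'E'
from h import *
for y in(YAW,YAW-180,YAW+90,YAW-90):
    print(y,robot.ik(W(-.002,.007,.217),[180,0,y]),robot.ik(W(-.183,-.026,.151),[180,0,y]))
q0=robot.observe()["q"]; 
o=min((YAW,YAW-180),key=lambda y:abs(robot.ik(W(-.002,.007,.217),[180,0,y])[5]-q0[5])); print(o)
robot.move_pose(W(-.002,.007,.30),[180,0,o]); robot.line_to(W(-.002,.007,.217),vel=.12,guard=15); st()
robot.set_gripper(.03); st()
robot.line_to(W(-.002,.055,.217),vel=.04); st()
crop("top","t2",178,118,116,108,5.5); crop("side","s2",200,130,140,118,5)
E
```

```text
12.08 [ -5.77225163  13.6328961    5.01492823  81.38203214   0.
 162.14774837] [-16.55842626 -15.66612265 -30.87180565  74.79431701   0.
 151.36157374]
-167.92 [ -5.77225163  13.6328961    5.01492823  81.38203214   0.
 -17.85225163] [-16.55842626 -15.66612265 -30.87180565  74.79431701   0.
 -28.63842626]
102.08 [-5.77225163 13.6328961   5.01492823 81.38203214  0.         72.14774837] [-16.55842626 -15.66612265 -30.87180565  74.79431701   0.
  61.36157374]
-77.92 [  -5.77225163   13.6328961     5.01492823   81.38203214    0.
 -107.85225163] [ -16.55842626  -15.66612265  -30.87180565   74.79431701    0.
 -118.63842626]
12.08
t 3.72 rel [-0.0016  0.007 ] z 0.218 w 0.0856 F [-0.3 -0.2 -0.5] gf 0.0
t 4.19 rel [-0.0018  0.0069] z 0.2178 w 0.0411 F [-0.8 -0.7  4.8] gf 63.33221197128296
t 5.54 rel [-0.0019  0.055 ] z 0.2177 w 0.0411 F [-1.3 -0.1  5.6] gf 63.621511459350586
```

View pics/t2.png

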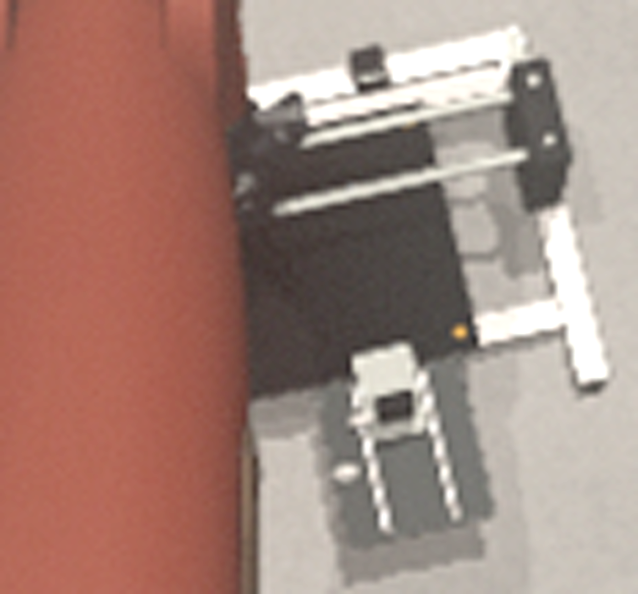

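View pics/s2.png

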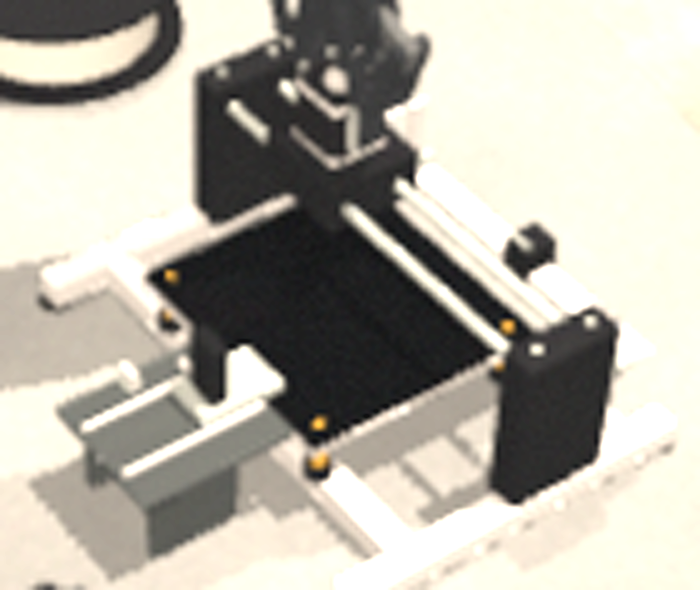

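The head has moved with the gripper, but the arm hides rib and blade. I'll let go, swing aside and look.

```bash
python3 - <<'E'
from h import *
robot.set_gripper(.085); robot.line_to(W(-.002,.055,.31),vel=.15); st()
q=np.array(robot.observe()["q"]); q[0]=-60; robot.goto_joints(q); st()
im=frame("top",12); np.save("top3.npy",im)
def up(c,s): return cv2.convertScaleAbs(cv2.resize(c,None,fx=s,fy=s,interpolation=cv2.INTER_CUBIC),alpha=1.1)
A=up(im[126:161,190:255],12)
sd=frame("side",12); np.save("side3.npy",sd)
cv2.imwrite("pics/t3.png",A[:420]); cv2.imwrite("pics/s3.png",up(sd[135:180,245:305],12))
E
```

```text
t 7.41 rel [-0.0022  0.055 ] z 0.309 w 0.0854 F [-0.8 -0.4 -1.1] gf 0.0
t 9.64 rel [-0.3249 -0.4791] z 0.309 w 0.0852 F [0.1 0.2 0. ] gf 0.0
```

View pics/t3.png

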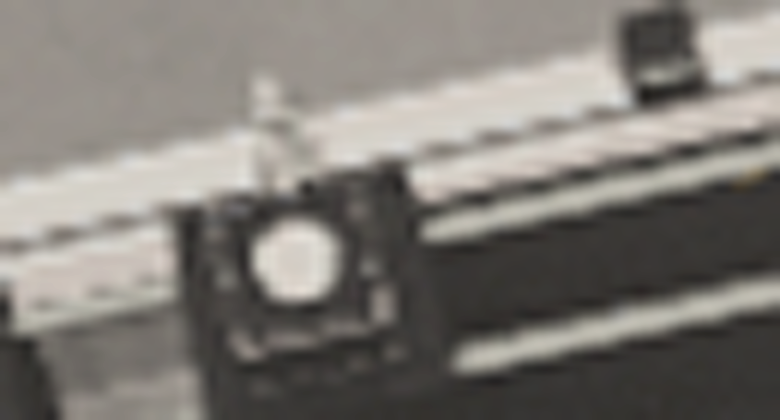

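View pics/s3.png

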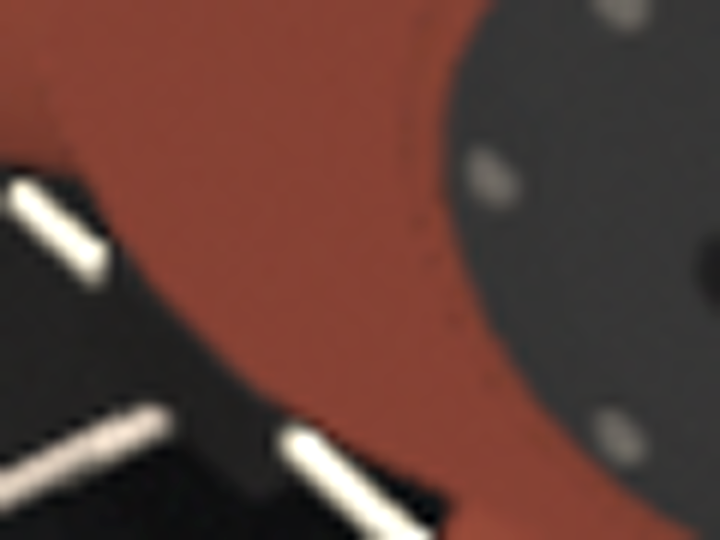

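```bash
python3 - <<'E'
from h import *
c,f,R=K("top"); print("cam",-R.T@c["tvec"])
T=lambda p:((np.array(p)+.5)/12-.5+[190,126]); I=lambda w:(np.ravel(proj("top",w))-[190,126]+.5)*12-.5
for n,p,z in(("cap",(297,260),.185),("bl_top",(265,85),.139),("bl_mid",(270,125),.139),("bl_low",(268,165),.139)):
    d=unproj("top",T(p),z)[:2]-C; print(n,np.round([d@EX,d@EY],4))
for n,w in dict(motor=(-.002,.055,.185),ribtip=(.049,.055,.139),ribroot=(.030,.055,.139),bl139=(.055,.055,.139),bl120=(.055,.055,.120),blb139=(.065,.055,.139)).items(): print(n,np.round(I(W(*w))))
im=np.load("top3.npy").astype(int).sum(2)//3
print(im[130:146,205:222])
E
```

```text
cam [ 0.26955087 -0.01042234  1.47180551]
cap [-0.0015  0.0557]
bl_top [0.0647 0.0556]
bl_mid [0.0528 0.0566]
bl_low [0.0413 0.0596]
motor [300. 261.]
ribtip [278. 136.]
ribroot [292. 199.]
bl139 [274. 116.]
bl120 [281. 136.]
blb139 [267.  84.]
[[129 130 130 130 128 129 132 134 134 133 133 135 135 134 133 134 133]
 [130 130 132 128 128 129 134 134 133 133 133 135 134 134 135 135 134]
 [130 130 130 129 129 130 152 151 136 134 134 134 134 134 133 134 133]
 [130 131 131 130 130 129 169 175 145 128 132 135 134 133 131 133 139]
 [132 132 132 131 132 132 157 168 143 123 128 138 141 149 152 156 165]
 [130 131 131 132 131 131 165 168 159 155 149 158 168 187 192 188 188]
 [129 128 132 138 149 147 148 129 120 143 176 187 187 188 186 186 186]
 [148 149 157 168 187 194 180 164 141 144 161 169 182 187 188 188 189]
 [190 192 190 189 188 189 170 175 162 144 139 159 186 191 192 187 181]
 [188 188 187 187 187 190 160 156 160 154 149 159 176 181 183 162 118]
 [188 189 189 190 191 194 157 140 168 164 154 138 110  94  79  78  71]
 [192 189 183 180 181 184 155 131 170 139  58  79  70  67  80  67  51]
 [183 172 146 115  95  78  92  80  92  91  59  53  58  57  74  70  58]
 [ 85  75 108  88  93  86  50  51  58  64  56  54  56  57  92  84  57]
 [ 51  54  84  75  55  55  52  69 117 135 130 103  67  56  70  71  61]
 [ 46  52  94  85  55  55  86 133 179 194 196 177 121  67  53  66  65]]
```

```bash
python3 - <<'E'
from h import *
q=np.array([51.8,5.964,5.575,89.6,0,162-57]); robot.goto_joints(q); st()
im=frame("top",12); np.save("top4.npy",im); sd=frame("side",12); np.save("side4.npy",sd)
c,f,R=K("side"); print("cam",-R.T@c["tvec"])
p=proj("side",[W(.049,.0557,.139),W(.065,.0557,.139),W(.055,.0557,.139),W(-.002,.0557,.185),W(.065,.0557,.115)]); print(p)
x,y=np.round(p[1]).astype(int)-[20,17]
print("side crop origin",x,y)
up=lambda c,s:cv2.convertScaleAbs(cv2.resize(c,None,fx=s,fy=s,interpolation=cv2.INTER_CUBIC),alpha=1.0)
A=up(im[126:156,198:223],16); B=up(sd[y:y+30,x:x+25],16)
cv2.imwrite("pics/c4.png",np.hstack([A,B]))
E
```

```text
t 14.43 rel [-0.2736  0.5507] z 0.3039 w 0.0852 F [-0.1 -0.4 -0.5] gf 0.0
cam [ 0.13906082 -0.87877347  1.03197338]
[[280.21328762 151.56228221]
 [284.21875618 149.77992465]
 [281.71968856 150.89199239]
 [267.75072296 145.48401742]
 [283.74996551 155.73435262]]
side crop origin 264 133
```

View pics/c4.png

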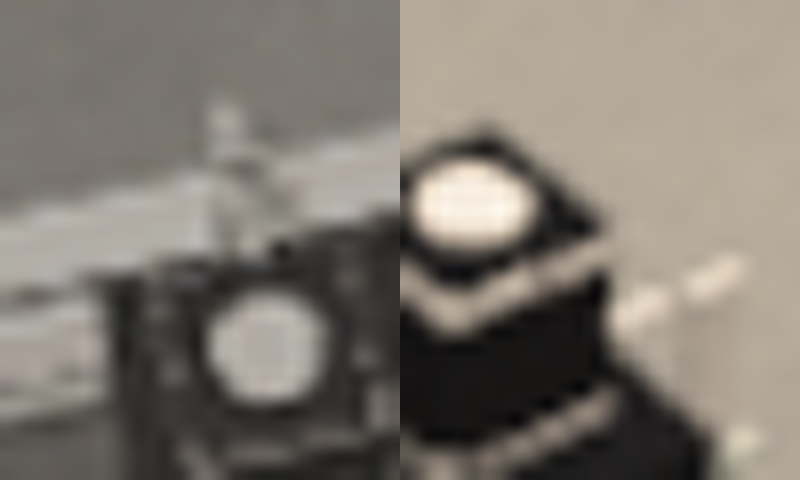

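Left (top view): blade at (225,110), rib running from (250,245) up towards it. Right (side view): rib from (620,318) to (662,300) and blade top from (690,293) to (740,265), nearly collinear. I'll measure the offset numerically.

```bash
python3 - <<'E'
from h import *
sd=np.load("side4.npy").astype(int).sum(2)/3
print(np.round(sd[147:156,276:288]).astype(int))
for y in(.0537,.0557,.0577):
  for x in (.034,.049,.053,.065): print(y,x,proj("side",W(x,y,.139))[0])
t=np.load("top4.npy").astype(int).sum(2)//3; print(t[130:143,208:218])
E
```

```text
[[100 156 171 171 169 169 170 170 170 170 170 170]
 [161 161 166 170 170 170 171 170 169 169 170 169]
 [131 147 164 167 169 170 170 186 203 186 170 170]
 [ 38 136 168 167 169 176 205 210 199 179 170 171]
 [ 23 137 185 208 195 172 189 185 166 166 169 170]
 [ 50 179 209 203 186 159 152 154 158 165 168 168]
 [ 54 164 187 169 164 155 153 158 160 165 166 167]
 [ 33 112 154 164 166 156 154 159 161 167 169 168]
 [ 21  73 116 153 165 152 152 158 162 168 169 168]]
0.0537 0.034 [276.81475857 153.57803527]
0.0537 0.049 [280.60525069 151.8893467 ]
0.0537 0.053 [281.61046788 151.44147823]
0.0537 0.065 [284.6121753  150.10399143]
0.0557 0.034 [276.42419378 153.24812141]
0.0557 0.049 [280.21328762 151.56228221]
0.0557 0.053 [281.21813741 151.11516716]
0.0557 0.065 [284.21875618 149.77992465]
0.0577 0.034 [276.03427351 152.91874436]
0.0577 0.049 [279.82196939 151.23574761]
0.0577 0.053 [280.82645185 150.78938415]
0.0577 0.065 [283.82598218 149.45638049]
[[115 114 115 118 119 119 119 119 121 120]
 [114 113 115 120 120 118 119 120 120 120]
 [115 115 116 135 136 122 120 120 119 119]
 [116 115 115 154 160 129 114 118 120 120]
 [118 117 117 141 152 129 109 114 123 127]
 [118 117 116 148 152 144 140 133 142 152]
 [122 134 132 134 116 106 128 160 170 170]
 [151 169 178 163 148 126 129 146 153 166]
 [172 171 172 154 159 147 130 124 144 169]
 [171 171 173 144 139 144 139 133 143 159]
 [174 175 177 141 126 152 147 140 123  97]
 [163 164 167 139 118 154 123  50  70  61]
 [100  84  68  81  68  82  80  49  47  49]]
```

Both views put the rib within about 0.5 mm of the blade, so the head is parked. Now the clamp.

```bash
python3 - <<'E'
from h import *
o=[180,0,YAW+90]; y=-.0255
robot.set_gripper(.06)
robot.move_pose(W(-.155,y,.27),o); st()
print(robot.line_to(W(-.155,y,.152),vel=.1,guard=12)); st()
robot.set_gripper(.0); st()
robot.line_to(W(-.1837,y,.152),vel=.02); st()
robot.pause(.2)
im=frame("top",12); np.save("top5.npy",im); sd=frame("side",12); np.save("side5.npy",sd)
up=lambda c,s:cv2.convertScaleAbs(cv2.resize(c,None,fx=s,fy=s,interpolation=cv2.INTER_CUBIC),alpha=1.2)
print(proj("side",W(-.1837,.014,.076)),proj("top",W(-.1837,.014,.076)))
B=up(sd[190:225,210:245],12); A=up(im[186:221,222:252],12); cv2.imwrite("pics/c5.png",np.hstack([A,B]))
st()
E
```

```text
t 18.12 rel [-0.1548 -0.0249] z 0.2701 w 0.0603 F [-0.2 -0.3 -0.2] gf 0.0
False
t 19.46 rel [-0.1546 -0.0257] z 0.1527 w 0.0601 F [0.5 0.4 1. ] gf 0.0
t 19.95 rel [-0.1554 -0.0256] z 0.1523 w 0.0114 F [-5.7 -0.6  5.9] gf 58.96827936172485
t 21.53 rel [-0.183  -0.0256] z 0.1524 w 0.0113 F [ 7.6  2.2 -0.7] gf 58.46624493598938
[[225.69599053 203.092451  ]] [[239.87484561 202.51464232]]
t 22.93 rel [-0.1831 -0.0256] z 0.1523 w 0.0116 F [ 7.9  2.2 -0.8] gf 58.463653922080994
```

View pics/c5.png

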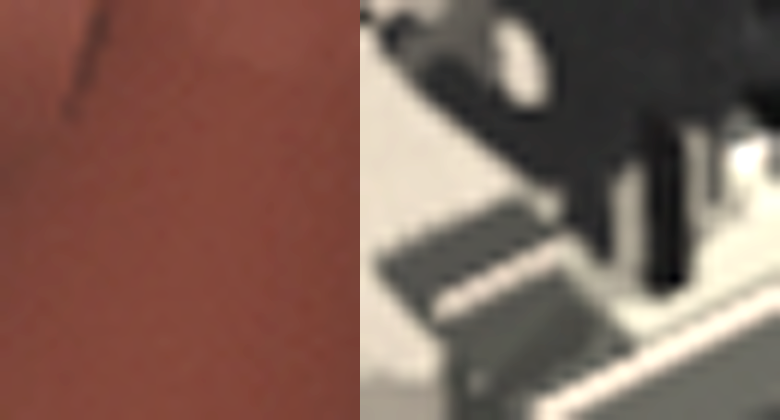

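The gripper hides ear and blade in both views now. I'll measure the blade from the unobstructed frames saved before the grasp, in the same calibrated frame. The shut handle made contact at x -0.1554, matching the camera's -0.156.

```bash
python3 - <<'E'
from h import *
t=np.load("top4.npy").astype(float).mean(2); s=np.load("side4.npy").astype(float).mean(2)
print(t[188:208,234:254].round().astype(int)); print(s[198:212,218:244].round().astype(int))
def model(n,x,y,z0=.068,k=8):
    # centroid of visible blade box (4x14 mm, z0..76), by hull fill
    P=[W(x+dx,y+dy,z) for dx in(-.002,.002) for dy in(-.007,.007) for z in(z0,.076)]
    h=cv2.convexHull(proj(n,P).astype(np.float32)); m=cv2.moments(h); return np.array([m["m10"],m["m01"]])/m["m00"],m["m00"]
for n in("top","side"):
  for y in(.012,.016): print(n,y,model(n,-.1837,y))
  print("per mm x",model(n,-.1827,.014)[0]-model(n,-.1837,.014)[0],"ear shut tip",proj(n,W(-.1555,.0045,.074)),"handle top",proj(n,W(-.1555,-.0256,.117)))
E
```

```text
[[ 55  59  60  65  74  76  75  88 110 151 157 151 153 155 151 148 143 140
  137 157]
 [ 79  73  73  76  72  72  72  75 139 158 154 150 144 143 126  96  66  44
   45 125]
 [ 75  75  75  72  74  71  72  60 157 142 135 136  85  44  39  43  44  44
   39 102]
 [ 83  87  80  72  72  72  72  67 150 132 134 125  65  44  46  46  46  47
   41 100]
 [ 84  79  75  74  73  73  72  68  99 104 143 135  73  41  45  41  40  36
   32  90]
 [ 87  83  73  72  72  71  71  81 118 136 160 150  90  31  34  35  35  40
   44 101]
 [ 89  84  77  73  74  73  71 108 155 168 154 131  91  47  48  59  65  73
   82 126]
 [ 96  97  83  74  73  72  71  85  98 120 101 105 111  92  91 106 109 110
  109 132]
 [109 103  83  74  72  75  74  64  56 124 120 110 121 122 126 122 115 111
  115 128]
 [106  92  82  73  72  74  74  73  71  89 127 129 113 112 122 108  79  58
   55  58]
 [105  91  79  73  73  73  74  73  71  63 159 145  69  50  53  56  61  63
   70  74]
 [110  93  91  86  78  72  73  73  71  69 163 139  57  60  61  63  71  75
   76  75]
 [122 104  88  87  80  72  73  75  72  70 150 136  75  74  76  75  75  76
   74 
[... 1936 characters left out ...]
25 190 200 208 187 145 113  93  88  83  67  71
  106 136 151 149 125  82  39  65]
 [ 88  88  88  84 123 190 198 208 187 144 113  93  88  88  89  90  84  71
   76 108 137 175 176 158 148 154]]
top 0.012 (array([240.47151406, 202.54133744]), 5.879926745663397)
top 0.016 (array([239.34819919, 202.79679716]), 5.881585176684894)
per mm x [-0.06260292 -0.27759811] ear shut tip [[240.78829308 194.17868827]] handle top [[249.05997311 190.23511355]]
side 0.012 (array([226.10252604, 204.4446902 ]), 11.439656193717383)
side 0.016 (array([225.36847222, 203.66267593]), 11.39115083462093)
per mm x [ 0.28300486 -0.13468231] ear shut tip [[235.40152798 201.64043442]] handle top [[241.06556302 197.01713335]]
```

```bash
cat > fit.py <<'E'
from h import *
from scipy.optimize import minimize
SS=16
def cov(n,quad,x0,y0,w,h):
    p=(proj(n,quad)-[x0,y0]+.5)*SS-.5; m=np.zeros((h*SS,w*SS),np.uint8)
    cv2.fillPoly(m,[np.round(p*16).astype(np.int32)],255,shift=4); m=m/255.
    return m
def fit(n,im,win,fixz0=None,sig=.45):
    x0,y0,w,h=win; I=im[y0:y0+h,x0:x0+w]
    def cost(v,full=False):
        x,y,z0=v; q=lambda L:[W(x+a*.002,y+b*.007,z) for a,b,z in L]; t=.076
        top=cov(n,q([(-1,-1,t),(1,-1,t),(1,1,t),(-1,1,t)]),*win)
        fx=cov(n,q([(-1,-1,t),(-1,1,t),(-1,1,z0),(-1,-1,z0)]),*win)*(1-top)
        fy=cov(n,q([(-1,-1,t),(1,-1,t),(1,-1,z0),(-1,-1,z0)]),*win)*(1-top)*(1-fx)
        dn=lambda m:cv2.resize(cv2.GaussianBlur(m,(0,0),sig*SS),(w,h),interpolation=cv2.INTER_AREA).ravel()
        u=np.tile(np.arange(w),h)
        A=np.c_[dn(top),dn(fx),dn(fy),np.ones(w*h)]
        if n=="top": A=np.delete(A,2,1)
        c,*_=np.linalg.lstsq(A,I.ravel(),rcond=None); r=A@c-I.ravel()
        return (r.std(),c.round()) if full else (r**2).sum()
    best=min((minimize(cost,[x,y,z],method="Nelder-Mead",options=dict(initial_simplex=np.array([[x,y,z],[x+.003,y,z],[x,y+.003,z],[x,y,z-.005]]))) for x in(-.187,-.182) for y in(.012,.016) for z in(.067,)),key=lambda r:r.fun)
    print(n,best.x.round(4),cost(best.x,True))
t=np.load("top4.npy").astype(float).mean(2); s=np.load("side4.npy").astype(float).mean(2)
for sg in(.3,.6):
    fit("top",t,(238,200,6,8),sig=sg); fit("side",s,(222,201,8,6),sig=sg)
# handle back edge (top), left edge (side), predicted for x=-.1555
for dx in(-.002,0,.002):
    print(dx,"top back edge mid",proj("top",W(-.1495+dx,-.0256,.117)),"side left corner(-x,+y) z.117/.09",proj("side",[W(-.1615+dx,-.0126,.117),W(-.1615+dx,-.0126,.09)]).round(2).tolist(),"right corner(+x,-y)",proj("side",[W(-.1495+dx,-.0386,.117),W(-.1495+dx,-.0386,.09)]).round(2).tolist())
print(t[186:192,244:252].round().astype(int)); print(s[194:206,234:250].round().astype(int))
E
python3 fit.py
```

```text
top [-0.1855  0.013   0.0389] (np.float64(7.088753035456327), array([102.,  55.,  74.]))
side [-0.1848  0.0181  0.0675] (np.float64(21.06996097795746), array([100.,  57.,  87., 127.]))
top [-0.1857  0.0127  0.0511] (np.float64(5.92449041398868), array([131.,  70.,  72.]))Traceback (most recent call last):
  File "fit.py", line 25, in <module>
    fit("top",t,(238,200,6,8),sig=sg); fit("side",s,(222,201,8,6),sig=sg)
                                       ~~~^^^^^^^^^^^^^^^^^^^^^^^^^^^^^^^
  File "fit.py", line 21, in fit
    best=min((minimize(cost,[x,y,z],method="Nelder-Mead",options=dict(initial_simplex=np.array([[x,y,z],[x+.003,y,z],[x,y+.003,z],[x,y,z-.005]]))) for x in(-.187,-.182) for y in(.012,.016) for z in(.067,)),key=lambda r:r.fun)
  File "fit.py", line 21, in <genexpr>
    best=min((minimize(cost,[x,y,z],method="Nelder-Mead",options=dict(initial_simplex=np.array([[x,y,z],[x+.003,y,z],[x,y+.003,z],[x,y,z-.005]]))) for x in(-.187,-.182) for y in(.012,.016) for z in(.067,)),key=lambda r:r.fun)
              ~~~~~~~~^^^^^^^^^^^^^^^^^^^^^^^^^^^^^^^^^^^^^^^^^^^^^^^^^^^^^^^^^^^^^
[... 199 characters left out ...]
[k])
              ~~~~^^^^^^^^
    fx = function(np.copy(x), *(wrapper_args + args))
  File "fit.py", line 13, in cost
    fx=cov(n,q([(-1,-1,t),(-1,1,t),(-1,1,z0),(-1,-1,z0)]),*win)*(1-top)
       ~~~^^^^^^^^^^^^^^^^^^^^^^^^^^^^^^^^^^^^^^^^^^^^^^^^^^^^^
  File "fit.py", line 5, in cov
    p=(proj(n,quad)-[x0,y0]+.5)*SS-.5; m=np.zeros((h*SS,w*SS),np.uint8)
       ~~~~^^^^^^^^
  File "h.py", line 10, in proj
    c,f,R=K(n); p=np.atleast_2d(P)@R.T+c["tvec"]; s=p[:,:2]/p[:,2:]; s=s*(1+c["k1"]*(s**2).sum(1,keepdims=True))
          ~^^^
  File "h.py", line 7, in K
    c=robot.get_calibration(n); f=192/np.tan(np.radians(c["vertical_fov"]/2))
ValueError: time passes only in moves, steps and waits
```

```bash
sed -i 's/^def K(n):/import functools\n@functools.cache\ndef K(n):/' h.py; sed -i 's/^for sg in.*/for sg in ():/' fit.py; python3 fit.py
```

```text
-0.002 top back edge mid [[248.79801533 189.10103459]] side left corner(-x,+y) z.117/.09 [[236.24, 195.53], [236.32, 202.2]] right corner(+x,-y) [[244.78, 199.06], [244.75, 205.73]]
0 top back edge mid [[248.66713894 188.53443779]] side left corner(-x,+y) z.117/.09 [[236.81, 195.26], [236.89, 201.93]] right corner(+x,-y) [[245.35, 198.79], [245.32, 205.45]]
0.002 top back edge mid [[248.53633085 187.96813593]] side left corner(-x,+y) z.117/.09 [[237.38, 194.99], [237.46, 201.66]] right corner(+x,-y) [[245.93, 198.51], [245.88, 205.18]]
[[153 151 152 151 151 152 150 148]
 [153 151 151 152 152 154 153 152]
 [157 151 153 155 151 148 143 140]
 [154 150 144 143 126  96  66  44]
 [135 136  85  44  39  43  44  44]
 [134 125  65  44  46  46  46  47]]
[[ 35  86 115  93  42  13  17  15  13  11  12  11  11  13  13  12]
 [ 21  31 107 113  66  26  27  23  16  11  12  14  13  14  13  12]
 [ 75 109 138 118  65  33  33  30  25  17  11  12  11  13  12  12]
 [127 148 162 123  58  28  33  33  31  25  15  12  11  14  12  13]
 [144 148 139 103  52  21  28  33  35  33  23  15  14  11  14  14]
 [129 128 106  74  40  19  20  27  34  34  29  19  13  69 165 155]
 [105 100  93  69  35  18  19  20  28  28  26  71 167 184 211 206]
 [ 92 111 153 114  35  16  18  18  23  22  20 117 205 216 210 209]
 [ 90 120 190 158  67  17  19  18  20  21  20 132 194 210 210 210]
 [ 90 100 156 144  75  18  20  19  20  20  19 132 195 210 210 210]
 [ 81  75 107 102  58  17  18  19  21  22  20 133 195 210 210 210]
 [120 153 147 106  51  19  18  19  20  20  21 132 195 210 211 211]]
```

The absolute blade position (-0.1856) and the ear-to-blade spacing (about 31 mm) disagree by 1–2 mm with my current -0.183. For a direct check, I'll shut the clamp gently, pull the tab with closed fingers from the bed side so the side camera sees ear and blade, then regrip.

```bash
python3 - <<'E'
from h import *
y=-.0256
robot.line_to(W(-.156,y,.152),vel=.04); st()
robot.set_gripper(.05); robot.line_to(W(-.156,y,.21),vel=.15)
robot.set_gripper(0); robot.line_to(W(-.115,y,.21),vel=.15); robot.line_to(W(-.115,y,.160),vel=.12,guard=12); st()
print(robot.line_to(W(-.150,y,.160),vel=.015,guard=2)); st()
s=robot.observe(); x=(np.array(s["tool_pos"])[:2]-C)@EX
np.save("xc.npy",x); robot.line_to(W(x-.0305,y,.160),vel=.03); robot.pause(.1); st()
sd=frame("side",12); np.save("side6.npy",sd); st()
g=sd.astype(float).mean(2); print(g[198:212,218:244].round().astype(int))
E
```

```text
t 23.77 rel [-0.1559 -0.0256] z 0.1523 w 0.0111 F [3.  2.6 4.9] gf 59.32376503944397
t 26.29 rel [-0.1152 -0.0256] z 0.1604 w -0.0003 F [ 0.3 -0.4 -0.2] gf 0.0
True
t 27.69 rel [-0.1362 -0.0256] z 0.16 w 0.0001 F [2.7 0.6 2.6] gf 1.4153434708714485
t 28.94 rel [-0.1662 -0.0257] z 0.16 w -0.0001 F [ 9.1  0.7 -1.2] gf 4.359969198703766
t 29.54 rel [-0.1662 -0.0257] z 0.16 w 0.0002 F [ 8.8  1.6 -0.4] gf 4.360251724720001
[[179 181 183 182 181 181 164 144 121  94  65  42  36  37  37  37  37  35
   36  38  48  63  98 119  84  28]
 [181 181 182 184 184 168 141 130 130 124 111  76  41  37  37  37  36  36
   37  57  95  93  85 118  90  28]
 [182 181 181 183 183 170 142 130 131 130 121  78  35  31  33  32  34  37
   37  78 120 105  86 124  93  35]
 [182 180 182 182 181 182 169 143 131 130 113  65  23  24  26  24  28  36
   37  86 121 104  86 126  94  83]
 [182 182 184 184 182 183 187 164 137 129 110  62  21  23  23  23  22  28
   36  77 121 107  88 127  95 119]
 [184 183 183 184 183 180 181 181 158 124  95  54  19  22  23  22  22  25
   31  68 121 110  88 126  95 106]
 [185 185 183 183 183 177 165 174 179 134  82  45  21  20  22  25  24  24
   26  67 122 110  89 127 115  86]
 [184 186 183 181 165 157 150 155 171 165 120  56  20  21  21  24  24  21
   25  67 122 109  88 127 144 118]
 [182 185 167 142 114 110 136 152 157 172 166 100  20  20  22  22  22  21
   35  91 128 118 105 140 159 179]
 [158 144 116  82  69  72 104 141 153 152 170 114  20  20  21  22  21  21
   63 113 132 139 135 151 154 194]
 [103  82  69  69  69  70  73  98 113 106 136  97  21  20  20  22  21  22
   69 120 136 144 143 147 169 196]
 [ 70  69  69  69  70  69  68  65  94 132 148  96  20  20  20  22  22  22
   65 121 139 166 179 180 195 202]
 [ 69  69  69  69  68  70  97 134 148 165 167 116  46  19  20  22  21  24
   66 123 140 162 193 203 201 200]
 [ 69  68  68  68  96 145 161 176 172 164 163 147  87  22  20  21  22  23
   66 124 167 178 192 200 199 201]]
```

In the side frame, ear and blade edges run on as one line. After allowing for their 2 mm height difference, the ear needs about 0.7 mm more, so total travel from shut is about 30.8 mm and the handle target is x ≈ -0.1864. Now I'll regrip and pull there.

```bash
python3 - <<'E'
from h import *
y=-.0256; X=lambda:(np.array(robot.observe()["tool_pos"])[:2]-C)@EX
robot.line_to(W(-.130,y,.160),vel=.05); robot.line_to(W(-.120,y,.160),vel=.1)
robot.line_to(W(-.120,y,.215),vel=.15); robot.set_gripper(.06); robot.line_to(W(-.1558,y,.215),vel=.12)
print(robot.line_to(W(-.1558,y,.152),vel=.1,guard=12)); robot.set_gripper(0); st()
x0=X(); T=-.1864; t=T
robot.line_to(W(t,y,.152),vel=.025); robot.pause(.2)
for _ in range(2):
    t+=T-X(); robot.line_to(W(t,y,.152),vel=.01); robot.pause(.2)
st(); print("travel",x0-X())
g=frame("top",6); np.save("top7.npy",g)
sd=frame("side",6).astype(float).mean(2); s4=np.load("side4.npy").astype(float).mean(2)
# motor/rib region unchanged since parking?
print(np.abs(sd-s4)[146:156,276:290].mean(), sd[147:153,276:288].round().astype(int))
E
```

```text
False
t 33.52 rel [-0.1556 -0.0257] z 0.1525 w 0.0111 F [-0.3  0.4  3.1] gf 58.56019377708435
t 35.99 rel [-0.1864 -0.0258] z 0.1525 w 0.0112 F [8.1 3.  2.6] gf 58.75907242298126
travel 0.0308298494160181
12.64047619047619 [[109 168 185 184 183 182 183 184 183 183 183 183]
 [174 174 180 184 183 184 185 184 182 183 183 183]
 [143 158 177 181 183 183 184 201 216 201 184 183]
 [ 43 148 181 180 181 191 219 223 212 194 183 184]
 [ 25 148 200 221 209 185 203 200 179 179 182 183]
 [ 56 193 222 216 200 171 164 167 171 178 180 182]]
```

The tab is gripped (11 mm, 58 N), travel is 30.8 mm, and the rib and blade pattern on the head is unchanged.

```bash
python3 -c "
from h import *
st(); print(robot.job_done())"
```

```text
t 36.59 rel [-0.1864 -0.0258] z 0.1525 w 0.0114 F [8.3 1.6 2.5] gf 58.75882923603058
the job is handed in; nothing more can be done
None
```

The job is handed in at 36.6 s: the head is parked with its rib about 0.5 mm from the parking blade, and the arm holds the clamp 30.8 mm out at the release blade (estimated to about 1 mm, since the gripper hid the ear in the final pose).

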